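Register a sawhorse stud in the marking jig and hold the angle gauge at the set rake

TASK

Push the round-topped stud offcut home into the corner of the marking jig, its side flush along the fence and its far end against the end stop. Then pick up the yellow angle gauge, stand its foot square across the stud on the pencil line and rock it on the uneven top until the swinging pointer settles on the red mark. Finish still holding it there, steady and pressed onto the wood, as the sighting guide for boring the raked leg hole; keep the stud home against both stops and leave everything else on the bench where it is.

Things in the scene. Friction and masses are not known exactly. Their poses are not given: they have to be found in the camera images.
- jig: fixed marking jig: dark plywood base 12 mm thick (x -235 to 30, y -30 to 135 mm) with two beech stops, tops 42 mm above the bench. Origin: inner corner of the stops at bench level. Fence along jig x, inner face the plane y = 0, fence on the -y side; end stop's inner face the plane x = 0, stop on the +x side, y 10 to 110 mm. Jig x points roughly away from the robot (within 0.25 rad).
- stud: loose pine offcut on the jig base: 170 (x) x 64 (y) x 64 mm high, 0.3-0.65 kg, sides upright to z 46. Top hewn to lengthwise flats; ridges across it at (y,z) (-32,46) (-24,54) (-11,61) (3,64) (15,62) (26,55.5) (32,47) mm. Origin: centre of underside. Starts 7-45 mm off both stops, turned up to 0.2 rad. Home: origin at jig (-85, 32, 12) mm, axes parallel to the jig's.
- pencil_line (a point): middle of the dark pencil line that runs across the stud's top, in the stud's frame at x = 20 mm (towards the end stop), y = 0, z = 64 mm
- gauge: yellow pendulum angle gauge standing on the bench, 0.33 kg, 140 mm high: flat steel foot 110 (y) x 36 (x) x 10 mm; round housing 92 mm across, 24 mm thick, centred 58 mm up; white dial facing its own +x, away from the robot. Origin: centre of the foot's underside, z up through the grip. Leaning it by an angle about its x makes the needle read minus that angle.
- gauge_grip (a point): middle of the gauge's black rubber grip, on the gauge's z axis, 123 mm above the foot's underside. The grip is 28 mm wide along the gauge's y, 24 mm along x, and stands from 96 to 140 mm; the housing's rounded top below it is 104 mm high at the middle. Grasped across its y the dial stays free to see.
- needle (a joint): angle of the black weighted pointer, rad, right-handed about the gauge's +x; 0 along the gauge's z. It swings freely and comes to rest pointing straight up within about a second. 3.4 mm wide, pivot at the dial's centre, 58 mm above the underside.
- bezel (a joint): angle of the red mark, same axis and sense as the needle; 0 at the dial's top. Set between 0.10 and 0.30 rad and locked. Needle on mark = the two angles are equal, so the gauge leans by minus this angle about its own x.
- needle_tip (a point): tip of the black pointer, 33 mm from its pivot, on the dial's front; its z axis is the pointer's direction
- red_mark (a point): inner part of the red mark on the black bezel ring, 38 mm from the pivot; the mark is 6 mm wide; its z axis runs from the pivot to the mark
- tape: bystander: yellow tape measure, 66 x 36 x 64 mm; origin centre of underside
- joist: bystander: flat joist offcut, 160 x 95 x 45 mm; origin centre of underside
- mallet: bystander: beech mallet, 290 mm long, lying; head 75 x 110 x 65 mm; origin on its underside
- glue: bystander: white glue bottle with orange cap, 56 mm across, 160 mm high; origin centre of underside
- screws: bystander: amber jar of screws, 68 mm across, 70 mm high; origin centre of underside
- pencil: bystander: red carpenter's pencil, 150 x 14 x 8 mm; origin centre of underside
Not all that is in view belongs to the job. What is shaped like the stud but pink or purple is not meant.

How it is judged:
By the outcome, as a careful person would: the job done as asked, in the order asked, and still so for the second after the job is handed in, while the arm keeps its last pose, push and grip.
It also fails if it takes over 61 s, if anything falls off the work surface, if the arm or the gripper's body presses on something with over 40 N, if the wrist force passes 120 N, or if a joint passes its speed limit or range.

ROBOT

A 7-joint arm with a two-finger parallel gripper is mounted at the origin on the work surface. World frame = base frame: x ahead of the robot, y to its left, z up, the work surface at z = 0. Lengths are in m, angles in rad, forces in N, time in s.
With the tool pointing down it reaches from about 0.425 to 0.925 m from the base axis. Payload 6.8 kg.
Tool frame: the origin (TCP) lies midway between the tips of the shut fingers; the grasp point (between the pads) lies 19 mm behind it (arm.pinch_z is the distance from the TCP to the grasp point, in m); z points along the fingers, y is the line along which they close (so a half turn about z gives the same grasp; the last joint's range is limited). The gripper opens to 85 mm and grips with 20 to 120 N. Pads are 22 mm wide; open, the fingers measure 114 mm over their backs; the gripper's body (76 mm by 85 mm) begins 54 mm behind the grasp point. The pads swing forward as they close: fully open they stand 13 mm farther back than shut.
Start: joints at [1.006, 0.477, 0.022, 1.555, -0.011, 1.109, -0.083], TCP at [0.298, -0.606, 0.231] pointing down, gripper open.
Joint ranges: [-2.96, 2.96], [-0.34, 2.1], [-1.41, 1.46], [0.24, 2.44], [-1.37, 4.51], [0.17, 1.92], [-2.96, 2.96]. Speed limits (rad/s): [2.39, 2.39, 3.14, 3.14, 3.14, 3.14, 3.14].

INTERFACE

Orientations are given as a unit quaternion [w, x, y, z].
In Python, from rig import arm gives the robot as it stands.
- The arm moves only by the tool drive_tool, never from a script. Its argument "steps" is a list of rows, each a list of 7 numbers: the turn, a rotation vector about the tool's x, y, z in degrees, then the shift along the tool's x, y, z in cm, then the opening, from 0 (shut) to 1 (fully open). In form: [[ax, ay, az, dx, dy, dz, fingers], ...]. A call has 1 to 20 rows; each row shifts and turns the commanded pose from where the row before left it, along the tool's axes as they then stand; what a row does not reach is not made up. A row lasts 1/12 s, in which the tool goes at most 41.7 mm and 7.16 degrees, less where a joint would pass 70% of its speed; a pose out of reach is approached as far as the arm can. A call with a gripper value outside its range is refused whole. The fingers move at their own pace and stop on an object; "squeeze" is the grip in N (left out, the last holds). Time passes only in rows, so rows that do not move let the fingers close. It gives the time, the measured TCP pose, the force, the opening and the grip force at its end, in the units of the state.
- arm.get_obs(): the state, without advancing time (a new reading comes with each control period).
- arm.snapshot(name): name is "scene" or "top" or "wrist"; returns a dict with "color" (420x560x3 uint8, red, green, blue), "camera_matrix" (3x3 intrinsics, pixels), "xyz" and "rotation" of the camera in the world. Camera axes: x right, y up, looking along -z (the intrinsics and any distortion apply to the point x, -y, -z); pixel columns grow to the right and rows downward; lengths in m; the calibration is good to about 2 mm. A picture is of the moment at which its call begins. There is no depth.
- arm.close_job(): hands the job in; it is judged then, once.
Trained networks look in a picture, given as the dict that the camera call returned (one of the last four; its "shot" number tells which), for a name from the list of things; names that differ only in an ending like _2 or _b are one class to them, and where a whole thing is asked for, a point or a joint stands for the part that bears it (a point fixed in the world has none). Each returns a list of dicts, best first, with "score" (0 to 1); they miss things now and then, are a little off and sometimes report something else, mostly with a low value. They report only what shows in the picture. A call takes as long as a camera call. They do not tell look-alikes from the thing itself.
- arm.recognise(picture, label): "location" ([x, y, z] in m, in the coordinates of the camera as it stood for that picture, good to about 4 mm: the middle of the surface that is visible of it).
- arm.cut_out(picture, label): "mask" (420x560 bool, what is visible of it).
- arm.place_of(picture, label): "location" ([x, y, z] in m, in the coordinates of the camera as it stood for that picture, good to about 4 mm: a listed point, or the origin of a listed thing).
The state is a dict: "time": time; "joint_positions": joint angles; "qd": joint speeds; "effort": joint torques, N m; "eef_pos": TCP position; "tcp_rot": TCP orientation; "ft_force": force on the tool from outside, world axes, zero at the start; "wrist_torque": the same for the moment, N m; "finger_gap": finger opening in m; "grasp_force": force on a finger pad.
Only numpy, scipy, OpenCV 4.12 (cv2) and the standard library are available. Lean on these libraries where they do the work, as an engineer would, in place of code of your own. Each camera call takes 0.05 s, during which the arm holds its last target. There are 200 camera calls.

## Working session

There is one attempt and no reset: what is moved stays moved. The work goes in short steps, Python scripts to look and compute and a tool call to move; the robot and the scene stay as the last step left them, time stands still between calls to the robot, and variables do not carry over. Pictures are saved under pics/ and viewed, at most 10 in all, crops included, and the job is handed in when it is done.

Besides the shell and the picture viewer there is one more tool, called in YAML: its name, and indented under it one key for each argument. drive_tool: Moves the arm, as the interface text tells. Its arguments: {"type":"object","properties":{"steps":{"type":"array","items":{"type":"array","items":{"type":"number"}}},"squeeze":{"type":"number"}},"required":["steps"]}

```bash
mkdir -p pics; ls; cat > h.py <<'E'
import numpy as np, cv2
from rig import arm
from scipy.spatial.transform import Rotation as R
def snap(n,save=None):
    p=arm.snapshot(n)
    if save: cv2.imwrite('pics/'+save,p['color'][:,:,::-1])
    return p
def Rm(p):
    r=np.array(p['rotation'])
    return r if r.shape==(3,3) else R.from_quat(np.roll(r,-1)).as_matrix()
def w(p,l): return Rm(p)@np.array(l)+np.array(p['xyz'])
def px(p,X):
    c=Rm(p).T@(np.array(X)-p['xyz']); c=np.array([c[0],-c[1],-c[2]]); u=p['camera_matrix']@c
    return u[:2]/u[2]
def ray(p,uv,z):
    d=np.linalg.inv(p['camera_matrix'])@np.array([uv[0],uv[1],1.]); d=Rm(p)@np.array([d[0],-d[1],-d[2]])
    o=np.array(p['xyz']); return o+d*(z-o[2])/d[2]
def tcp():
    o=arm.get_obs(); return np.array(o['eef_pos']),R.from_quat(np.roll(o['tcp_rot'],-1))
E
python3 - <<'E'
from h import *
np.set_printoptions(precision=4,suppress=True)
o=arm.get_obs();print(o)
for n in ['scene','top']:
    p=snap(n,n+'0.png'); print(n,p['xyz'],p['rotation'],p['camera_matrix'],p.keys())
    for l in ['jig','stud','pencil_line','gauge','gauge_grip','red_mark','needle_tip','tape','joist','mallet','glue','screws','pencil']:
        for d in arm.place_of(p,l)[:3]:
            X=w(p,d['location']);print(l,round(d['score'],2),X,px(p,X).round())
E
```

```text
pics
{'time': 0.0, 'joint_positions': array([ 1.0059,  0.4778,  0.0223,  1.5564, -0.0115,  1.1093, -0.0831]), 'qd': array([ 0.    ,  0.0015,  0.0019,  0.0012,  0.0006,  0.0003, -0.0004]), 'effort': array([ -0.0014, -59.6448,   1.6078, -28.1191,   0.0126,   0.0093,
        -0.    ]), 'eef_pos': array([ 0.2975, -0.6053,  0.2303]), 'tcp_rot': array([-0.0009,  0.974 ,  0.2264, -0.0003]), 'ft_force': array([-1.0615, -0.2497,  0.0733]), 'wrist_torque': array([-0.0271, -0.043 ,  0.028 ]), 'grasp_force': 0.0, 'finger_gap': 0.08530253838285551}
scene [1.2669 0.2004 1.2466] [0.5501 0.1874 0.2507 0.7742] [[460.4071   0.     281.4272]
 [  0.     460.4071 206.458 ]
 [  0.       0.       1.    ]] dict_keys(['color', 'camera_matrix', 'xyz', 'rotation', 'shot'])
jig 0.67 [ 0.6581 -0.0933 -0.0007] [249. 272.]
stud 0.91 [0.1826 0.2886 0.0022] [402. 190.]
stud 0.78 [ 0.5255 -0.0493  0.012 ] [277. 240.]
stud 0.59 [ 0.3999 -0.5567 -0.0004] [154. 173.]
pencil_line 0.83 [0.1667 0.3004 0.0596] [410. 177.]
pencil_line 0.61 [ 0.5433 -0.0406  0.0768] [278. 234.]
gauge 0.64 [ 0.4965  0.3522 -0.0041] [404. 272.]
[... 890 characters left out ...]
 0.0599] [148. 322.]
pencil_line 0.61 [ 0.5434 -0.044   0.0709] [276. 176.]
gauge 0.72 [0.4976 0.3601 0.002 ] [133. 199.]
gauge_grip 0.92 [0.4924 0.3513 0.1216] [121. 197.]
red_mark 0.46 [0.5102 0.3438 0.0974] [127. 191.]
tape 0.68 [ 0.364   0.1369 -0.0032] [213. 245.]
tape 0.27 [ 0.6602 -0.0917  0.0018] [292. 138.]
joist 0.9 [0.7102 0.243  0.0019] [174. 124.]
joist 0.7 [0.5111 0.3463 0.0964] [126. 190.]
mallet 0.72 [ 0.3613 -0.3996 -0.0014] [405. 242.]
glue 0.81 [ 0.6193  0.4392 -0.0008] [105. 157.]
glue 0.37 [ 0.3583 -0.4002  0.0009] [405. 243.]
screws 0.87 [ 0.3501 -0.2353  0.0017] [346. 247.]
screws 0.35 [ 0.5261 -0.0515  0.0093] [279. 185.]
pencil 0.69 [0.4025 0.4462 0.001 ] [102. 234.]
```

View pics/top0.png

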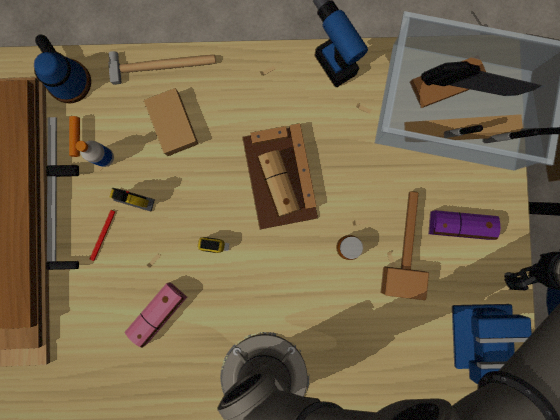

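View pics/scene0.png

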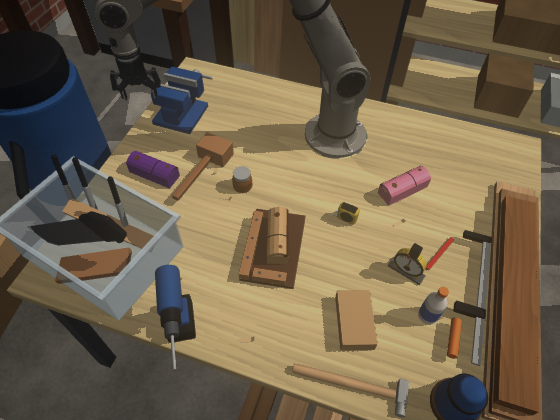

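Stud look-alikes, by top-view pixel: pine in the jig at (279,183), pink at (155,315) and purple at (465,224). I choose the pine one. The gauge at (133,199) could be confused with the yellow tape at (210,244); the gauge is the one with the dial and grip. I'll check both in one close crop.

```bash
python3 - <<'E'
from h import *
a=cv2.imread('pics/top0.png')[115:235,235:325]; b=cv2.imread('pics/scene0.png')[230:300,370:450]
a=cv2.resize(a,None,fx=4.9,fy=4.9,interpolation=cv2.INTER_CUBIC); b=cv2.resize(b,(340,297),interpolation=cv2.INTER_CUBIC)
c=np.zeros((a.shape[0],a.shape[1]+340,3),np.uint8); c[:,:a.shape[1]]=a; c[:297,a.shape[1]:]=b
cv2.imwrite('pics/crop1.png',c);print(c.shape)
E
```

```text
(588, 781, 3)
```

View pics/crop1.png

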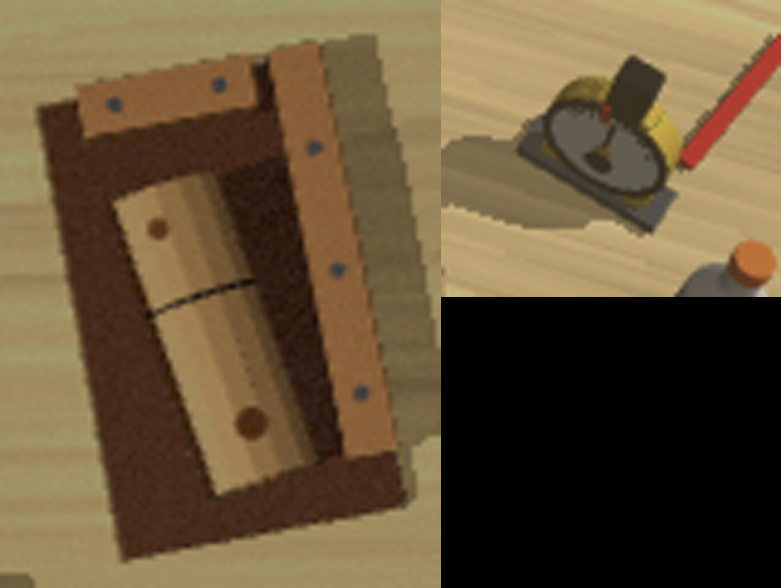

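The crop confirms both choices. The pine stud with the dark pencil line lies in the jig, its pencil line near crop (200,297). The gauge stands at right with its dial facing +x, and its red mark sits near the dial's top. Next I fit the jig and stud poses.

```bash
python3 - <<'E'
from h import *
from scipy.optimize import least_squares
np.set_printoptions(precision=4,suppress=True)
p=snap('top'); 
def fit(obj,uv,x0):
    obj=np.array(obj)/1000.; uv=np.array(uv)/4.9+[235,115]
    def f(q):
        c,s=np.cos(q[2]),np.sin(q[2])
        P=np.c_[q[0]+c*obj[:,0]-s*obj[:,1],q[1]+s*obj[:,0]+c*obj[:,1],obj[:,2]]
        return (np.array([px(p,X) for X in P])-uv).ravel()
    r=least_squares(f,x0); return r.x,r.fun.reshape(-1,2)*2.8
print(fit([[30,135,12],[-235,135,12],[-235,-30,12],[0,110,42],[0,10,42]],[[38,105],[122,560],[405,503],[85,137],[257,108]],[.658,-.09,.1]))
# stud ends top ridge ends + pencil line ends
print(fit([[85,32,59],[85,-32,58],[-85,32,59],[-85,-32,58],[20,32,59],[20,-32,58]],[[114,200],[212,172],[217,495],[318,460],[150,318],[256,281]],[.525,-.05,.2]))
w_=arm.snapshot('wrist'); t,Rt=tcp()
print('wrist cam in tool',Rt.inv().apply(w_['xyz']-t),(Rt.as_matrix().T@Rm(w_)),w_['camera_matrix'])
q=p
for l in ['gauge_grip','gauge']:
  print(l,[w(p,d['location']) for d in arm.place_of(p,l)[:1]])
E
```

```text
(array([ 0.6585, -0.0897,  0.1657]), array([[-1.5721,  0.4898],
       [-0.7618,  0.0946],
       [ 1.0149,  1.4907],
       [-0.3999,  0.1969],
       [ 1.6826, -2.2734]]))
(array([ 0.527 , -0.052 ,  0.3167]), array([[-2.8609,  3.7135],
       [ 3.7611, -2.0283],
       [-3.0735,  1.1396],
       [ 2.2183, -1.0114],
       [-1.1133, -0.5393],
       [ 1.0836, -1.2935]]))
wrist cam in tool [ 0.0678 -0.0005 -0.1427] [[ 0.0003  0.9645  0.2642]
 [ 1.     -0.0004  0.0002]
 [ 0.0003  0.2642 -0.9645]] [[330.9355   0.     278.9097]
 [  0.     330.9355 215.1722]
 [  0.       0.       1.    ]]
gauge_grip [array([0.4948, 0.354 , 0.1235])]
gauge [array([ 0.4982,  0.3588, -0.0007])]
```

drive_tool:
  steps:
    - [0, 0, 5.57, 0, 0, 0, 0]
    - [0, 0, 5.57, 0, 0, 0, 0]
    - [0, 0, 5.57, 0, 0, 0, 0]
    - [0, 0, 0, 1.92, -3.43, 0, 0]
    - [0, 0, 0, 1.92, -3.43, 0, 0]
    - [0, 0, 0, 1.92, -3.43, 0, 0]
    - [0, 0, 0, 1.92, -3.43, 0, 0]
    - [0, 0, 0, 1.92, -3.43, 0, 0]
    - [0, 0, 0, 1.92, -3.43, 0, 0]
    - [0, 0, 0, 1.92, -3.43, 0, 0]
    - [0, 0, 0, 1.92, -3.43, 0, 0]
    - [0, 0, 0, 1.92, -3.43, 0, 0]
    - [0, 0, 0, 1.92, -3.43, 0, 0]
    - [0, 0, 0, 1.92, -3.43, 0, 0]
    - [0, 0, 0, 1.92, -3.43, 0, 0]
    - [0, 0, 0, 1.92, -3.43, 0, 0]
    - [0, 0, 0, 1.92, -3.43, 0, 0]
    - [0, 0, 0, 1.92, -3.43, 0, 0]
    - [0, 0, 0, 1.92, -3.43, 0, 0]
    - [0, 0, 0, 1.92, -3.43, 0, 0]
  squeeze: 60

```text
time: 3.27
eef_pos: [0.5243, 0.0248, 0.2317]
tcp_rot: [0.0, 0.997, 0.082, 0.0]
ft_force: [0.6, -0.6, 0.8]
finger_gap: -0.0002
grasp_force: 0.0
```

```bash
cat >> h.py <<'E'
np.set_printoptions(precision=4,suppress=True)
J=np.array([.6585,-.0897]);A=.1657
def j2w(X,Y,Z): c,s=np.cos(A),np.sin(A); return np.array([J[0]+c*X-s*Y,J[1]+s*X+c*Y,Z])
def w2j(P): c,s=np.cos(A),np.sin(A); d=np.array(P)[:2]-J; return np.array([c*d[0]+s*d[1],-s*d[0]+c*d[1],P[2]])
def delta(P): t,r=tcp(); return r.inv().apply(np.array(P)-t)*100
def st():
    o=arm.get_obs(); t,r=tcp(); x=r.as_matrix(); 
    print('t',o['time'],'jig',w2j(t)*1000,'tcp',t,'head',np.arctan2(x[1,0],x[0,0]),'z',x[:,2],'F',o['ft_force'],'gap',o['finger_gap'],o['grasp_force'])
E
python3 - <<'E'
from h import *
st(); print(delta(j2w(-.115,.135,.032)))
p=snap('wrist','w1.png')
for l in ['jig','stud','pencil_line']:
    for d in arm.place_of(p,l)[:1]: print(l,d['score'],w(p,d['location']),w2j(w(p,d['location']))*1000)
E
```

```text
t 3.2667 jig [-113.5092  135.1122  231.6626] tcp [0.5243 0.0248 0.2317] head 0.16490588969561507 z [ 0.0008 -0.0001 -1.    ] F [ 0.5912 -0.613   0.8275] gap -0.00020005550169571452 0.0
[-0.1642  0.0066 19.9661]
jig 0.75 [ 0.6612 -0.0844  0.0033] [3.4874 4.7404 3.2731]
stud 0.76 [ 0.5304 -0.046   0.0118] [-119.1689   64.2048   11.814 ]
pencil_line 0.69 [ 0.5458 -0.0452  0.0787] [-103.7907   62.4927   78.7264]
```

View pics/w1.png

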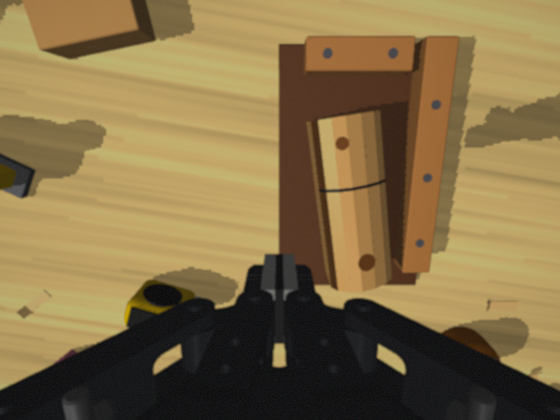

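The wrist view shows the stud spanning (318,118) to (390,288). The jig corner sits near (412,72), and the base's left edge runs along column 280, so the heading matches the jig. I go down on the open side and push towards the fence.

drive_tool:
  steps:
    - [0, 0, 0, 0, 0, 4, 0]
    - [0, 0, 0, 0, 0, 4, 0]
    - [0, 0, 0, 0, 0, 4, 0]
    - [0, 0, 0, 0, 0, 4, 0]
    - [0, 0, 0, 0, 0, 4, 0]
    - [0, 0, 0, 0, 0.7, 0, 0]
    - [0, 0, 0, 0, 0.7, 0, 0]
    - [0, 0, 0, 0, 0.7, 0, 0]
    - [0, 0, 0, 0, 0.7, 0, 0]
    - [0, 0, 0, 0, 0.7, 0, 0]
    - [0, 0, 0, 0, 0.5, 0, 0]
    - [0, 0, 0, 0, 0.5, 0, 0]
    - [0, 0, 0, 0, 0.5, 0, 0]
    - [0, 0, 0, 0, 0, 0, 0]

```text
time: 4.63
eef_pos: [0.5341, -0.026, 0.0328]
tcp_rot: [-0.0, 0.997, 0.083, 0.002]
ft_force: [0.9, 3.2, 2.3]
finger_gap: 0.0001
grasp_force: 1.1
```

```bash
python3 - <<'E'
from h import *
from scipy.optimize import least_squares
st()
p=snap('top','top1.png'); c=cv2.resize(cv2.imread('pics/top1.png')[115:235,235:325],None,fx=4.9,fy=4.9,interpolation=cv2.INTER_CUBIC)
p=snap('wrist','w2.png'); d=cv2.imread('pics/w2.png')
d=d[:,60:400] 
o=np.zeros((588,441+340,3),np.uint8); o[:,:441]=c; o[:420,441:]=d; cv2.imwrite('pics/c2.png',o)
E
```

```text
t 4.6333 jig [-112.2064   83.3865   32.819 ] tcp [ 0.5341 -0.026   0.0328] head 0.16541163887002575 z [ 0.0042  0.0011 -1.    ] F [0.903  3.2274 2.3219] gap 0.0001314220533171494 1.1359484740410153
```

View pics/c2.png

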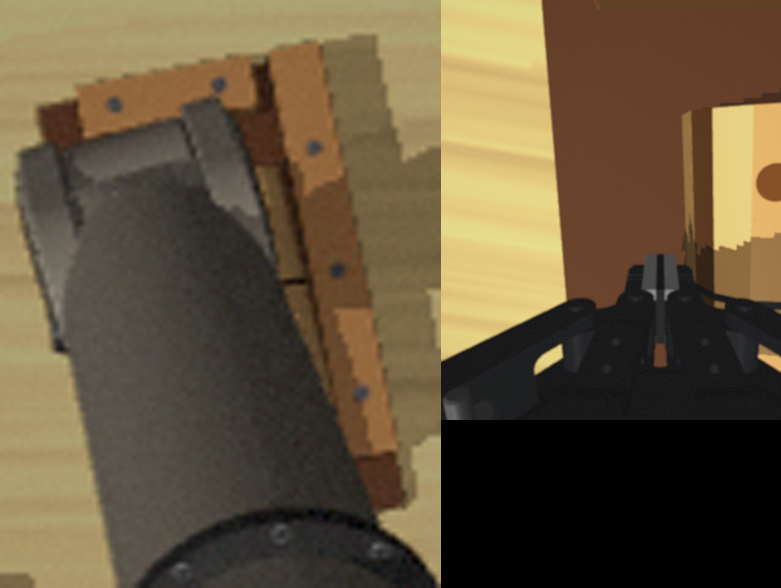

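The push works: the stud's edge is sliding along towards the fence with about 3 N of contact. I continue gently until the force rises.

drive_tool:
  steps:
    - [0, 0, 0, 0, 0.2, 0, 0]
    - [0, 0, 0, 0, 0.2, 0, 0]
    - [0, 0, 0, 0, 0, 0, 0]

```text
time: 4.98
eef_pos: [0.5342, -0.0289, 0.0322]
tcp_rot: [-0.001, 0.997, 0.083, 0.002]
ft_force: [2.0, 4.7, 3.7]
finger_gap: 0.0001
grasp_force: 2.6
```

drive_tool:
  steps:
    - [0, 0, 0, 0, 0.2, 0, 0]
    - [0, 0, 0, 0, 0, 0, 0]

```text
time: 5.15
eef_pos: [0.5348, -0.0307, 0.0322]
tcp_rot: [-0.001, 0.997, 0.083, 0.002]
ft_force: [2.9, 5.2, 3.5]
finger_gap: -0.0001
grasp_force: 2.8
```

drive_tool:
  steps:
    - [0, 0, 0, 0, 0.2, 0, 0]
    - [0, 0, 0, 0, 0, 0, 0]

```text
time: 5.32
eef_pos: [0.5349, -0.031, 0.0322]
tcp_rot: [-0.001, 0.996, 0.084, 0.002]
ft_force: [1.6, 10.4, 4.1]
finger_gap: -0.0001
grasp_force: 4.9
```

drive_tool:
  steps:
    - [0, 0, 0, 0, 0.2, 0, 0]
    - [0, 0, 0, 0, 0, 0, 0]

```text
time: 5.48
eef_pos: [0.5349, -0.0311, 0.0322]
tcp_rot: [-0.002, 0.996, 0.085, 0.001]
ft_force: [-0.5, 15.2, 6.0]
finger_gap: 0.0002
grasp_force: 7.3
```

The stud is now flush: motion stopped at 15 N with the side where a home position puts it. I back off and go round to the near end.

drive_tool:
  steps:
    - [0, 0, 0, 0, -1.5, 0, 0]
    - [0, 0, 0, 0, -1.5, 0, 0]
    - [0, 0, 0, 0, 0, -3, 0]
    - [0, 0, 0, 0, 0, -3, 0]
    - [0, 0, 0, 0, 0, -3, 0]
    - [0, 0, 0, -3, 2, 0, 0]
    - [0, 0, 0, -3, 2, 0, 0]
    - [0, 0, 0, -3, 2, 0, 0]
    - [0, 0, 0, -3, 1, 0, 0]
    - [0, 0, 0, 0, 0, 0, 0]

```text
time: 6.32
eef_pos: [0.4146, -0.0998, 0.1203]
tcp_rot: [0.001, 0.997, 0.079, -0.004]
ft_force: [-0.9, 0.7, -0.4]
finger_gap: 0.0
grasp_force: 0.0
```

```bash
python3 - <<'E'
from h import *
st(); print(delta(j2w(-.235,.032,.033)))
p=snap('wrist','w3.png')
for l in ['jig','stud','pencil_line']:
    for d in arm.place_of(p,l)[:1]: print(l,d['score'],w2j(w(p,d['location']))*1000)
E
```

```text
t 6.3167 jig [-242.1954   30.2721  120.3377] tcp [ 0.4146 -0.0998  0.1203] head 0.15834052080548416 z [-0.0075 -0.0024 -1.    ] F [-0.9454  0.7322 -0.4495] gap 4.2835663259653606e-05 0.0
[ 0.786  -0.1887  8.7277]
stud 0.96 [-122.8023   32.7131   13.2035]
```

View pics/w3.png

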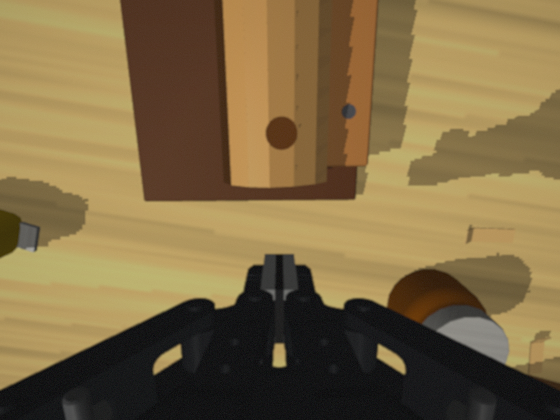

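The wrist view shows the stud's side parallel to and against the fence (about column 325), with its near end at row 185. I go down and push along +x.

drive_tool:
  steps:
    - [0, 0, 0, 0, 0, 3, 0]
    - [0, 0, 0, 0, -0.1, 3, 0]
    - [0, 0, 0, 0, 0, 2.7, 0]
    - [0, 0, 0, 0.7, 0, 0, 0]
    - [0, 0, 0, 0.7, 0, 0, 0]
    - [0, 0, 0, 0.7, 0, 0, 0]
    - [0, 0, 0, 0.7, 0, 0, 0]
    - [0, 0, 0, 0.7, 0, 0, 0]
    - [0, 0, 0, 0.7, 0, 0, 0]
    - [0, 0, 0, 0.7, 0, 0, 0]
    - [0, 0, 0, 0.5, 0, 0, 0]
    - [0, 0, 0, 0.3, 0, 0, 0]
    - [0, 0, 0, 0, 0, 0, 0]

```text
time: 7.6
eef_pos: [0.4751, -0.0857, 0.0337]
tcp_rot: [0.0, 0.997, 0.082, -0.003]
ft_force: [-8.9, -2.1, -1.1]
finger_gap: 0.0002
grasp_force: 0.0
```

```bash
python3 - <<'E'
from h import *
st()
E
```

```text
t 7.6 jig [-180.2519   34.1839   33.6522] tcp [ 0.4751 -0.0857  0.0337] head 0.16423837582027476 z [-0.0065 -0.0009 -1.    ] F [-8.8526 -2.1165 -1.0565] gap 0.00023540187204019244 0.0
```

drive_tool:
  steps:
    - [0, 0, 0, 0.2, 0, 0, 0]
    - [0, 0, 0, 0, 0, 0, 0]

```text
time: 7.77
eef_pos: [0.4749, -0.0858, 0.0333]
tcp_rot: [0.0, 0.997, 0.082, -0.005]
ft_force: [-14.0, -2.4, 3.0]
finger_gap: 0.0002
grasp_force: 0.0
```

drive_tool:
  steps:
    - [0, 0, 0, 0.2, 0, 0, 0]
    - [0, 0, 0, 0, 0, 0, 0]

```text
time: 7.93
eef_pos: [0.4748, -0.0858, 0.0331]
tcp_rot: [0.0, 0.997, 0.082, -0.007]
ft_force: [-19.1, -2.7, 8.8]
finger_gap: 0.0003
grasp_force: 0.0
```

drive_tool:
  steps:
    - [0, 0, 0, 0.2, 0, 0, 0]
    - [0, 0, 0, 0, 0, 0, 0]

```text
time: 8.1
eef_pos: [0.4747, -0.0858, 0.0328]
tcp_rot: [0.0, 0.997, 0.081, -0.009]
ft_force: [-23.7, -3.1, 14.0]
finger_gap: 0.0002
grasp_force: 0.0
```

drive_tool:
  steps:
    - [0, 0, 0, -2, 0, 0, 0]
    - [0, 0, 0, -2, 0, 0, 0]
    - [0, 0, 0, 0, 0, -4, 0]
    - [0, 0, 0, 0, 0, -4, 0]
    - [0, 0, 0, 0, 0, -4, 0]
    - [0, 0, 0, 0, -4, -2, 0]
    - [0, 0, 0, 0, -4, 0, 0]
    - [0, 0, 0, 2, -2, 0, 0]
    - [0, 0, 0, 2, 0, 0, 0]
    - [0, 0, 0, 2, 0, 0, 0]
    - [0, 0, 0, 0, 0, 0, 0]

```text
time: 9.02
eef_pos: [0.4929, 0.0172, 0.1746]
tcp_rot: [-0.001, 0.997, 0.083, 0.004]
ft_force: [1.3, 0.0, 0.1]
finger_gap: 0.0001
grasp_force: 0.0
```

```bash
python3 - <<'E'
from h import *
st()
p=snap('wrist','w4.png')
for l in ['jig','stud','pencil_line']:
    for d in arm.place_of(p,l)[:1]: print(l,d['score'],w2j(w(p,d['location']))*1000)
E
```

```text
t 9.0167 jig [-145.7214  132.771   174.6376] tcp [0.4929 0.0172 0.1746] head 0.16687635004462265 z [ 0.0071  0.002  -1.    ] F [1.2856 0.0486 0.0974] gap 0.0001225243153064563 0.0
stud 0.73 [-79.1502  34.6225  13.8726]
pencil_line 0.81 [-63.3998  30.3754  79.631 ]
```

View pics/w4.png

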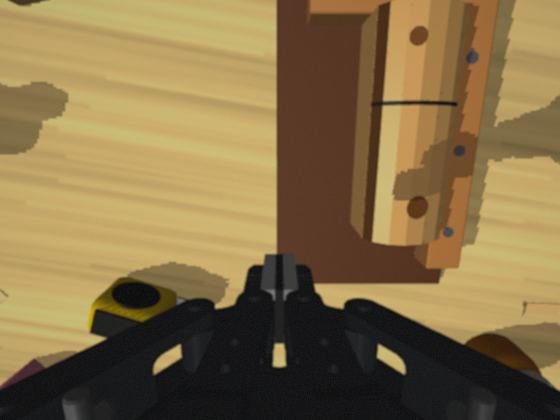

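The stud is home on both stops: the jig-frame contact positions match the nominal ones, and the pencil line at rows 102–104 lies square. Next is the gauge.

drive_tool:
  steps:
    - [0, 0, 6.4, 0, 0, -1, 0.5]
    - [0, 0, 6.4, 0, 0, -1, 0.7]
    - [0, 0, 6.4, 0, 0, -1, 0.7]
    - [0, 0, 6.4, 0, 0, -1, 0.7]
    - [0, 0, 0, -1, -3.6, -0.4, 0.7]
    - [0, 0, 0, -1, -3.6, -0.4, 0.7]
    - [0, 0, 0, -1, -3.6, -0.4, 0.7]
    - [0, 0, 0, -1, -3.6, -0.4, 0.7]
    - [0, 0, 0, -1, -3.6, -0.4, 0.7]
    - [0, 0, 0, -1, -3.6, -0.4, 0.7]
    - [0, 0, 0, -1, -3.6, -0.4, 0.7]
    - [0, 0, 0, -1, -3.6, -0.4, 0.7]
    - [0, 0, 0, -1, -3.6, -0.4, 0.7]
    - [0, 0, 0, 0, 0, 0, 0.7]

```text
time: 10.38
eef_pos: [0.4885, 0.3599, 0.2501]
tcp_rot: [-0.003, 0.991, -0.136, -0.0]
ft_force: [0.1, 1.3, -0.2]
finger_gap: 0.0601
grasp_force: 0.0
```

```bash
python3 - <<'E'
from h import *
st()
p=snap('wrist','w5.png')
for l in ['gauge','gauge_grip','red_mark','needle_tip']:
    for d in arm.place_of(p,l)[:1]: X=w(p,d['location']);print(l,d['score'],X,px(p,X))
for l in ['gauge','gauge_grip']:
    for d in arm.cut_out(p,l)[:1]:
        m=d['mask'].astype(np.uint8); print(l,cv2.boundingRect(m),cv2.minAreaRect(cv2.findNonZero(m)))
E
```

```text
t 10.3833 jig [-93.4862 471.4885 250.1393] tcp [0.4885 0.3599 0.2501] head -0.2729452189492533 z [ 0.0001  0.0064 -1.    ] F [ 0.1208  1.2565 -0.1853] gap 0.06012474671061044 0.0
gauge 0.67 [0.5001 0.3572 0.0021] [280.7703 172.5472]
gauge_grip 0.87 [0.4949 0.3565 0.1222] [283.0942 198.6733]
red_mark 0.81 [0.5121 0.3469 0.095 ] [288.1301 171.2919]
needle_tip 0.59 [0.5092 0.3539 0.0937] [281.4435 176.284 ]
gauge (233, 159, 97, 56) ((281.0, 186.5), (55.0, 96.0), 90.0)
gauge_grip (234, 158, 96, 57) ((280.6654052734375, 186.9514617919922), (95.1552963256836, 54.83648681640625), 2.0825653076171875)
```

View pics/w5.png

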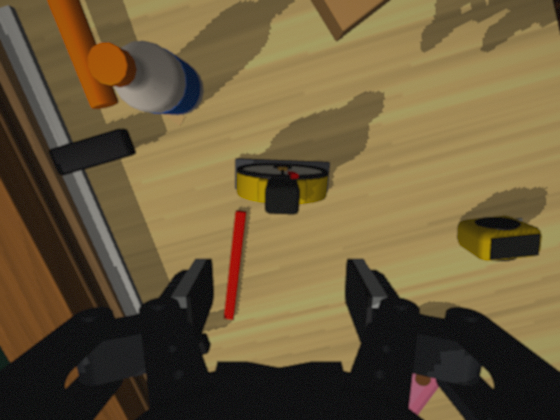

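The gauge sits at image (282,186), turned about 2° clockwise from the tool, with its grip at (282,195). I align and descend to grip.

drive_tool:
  steps:
    - [0, 0, 1.7, 0.75, 0.23, 2, 0.7]
    - [0, 0, 0, 0, 0, 3, 0.7]
    - [0, 0, 0, 0, 0, 3, 0.7]
    - [0, 0, 0, 0, 0, 3, 0.7]
    - [0, 0, 0, 0, 0, 2, 0.7]
    - [0, 0, 0, 0, 0, 1.4, 0.7]
    - [0, 0, 0, 0, 0, 0, 0.7]

```text
time: 11.32
eef_pos: [0.4964, 0.3444, 0.1017]
tcp_rot: [0.002, 0.988, -0.156, -0.002]
ft_force: [-0.3, -0.7, 0.9]
finger_gap: 0.0598
grasp_force: 0.0
```

```bash
python3 - <<'E'
from h import *
st()
p=snap('wrist','w6.png')
E
```

```text
t 11.3167 jig [-88.2485 454.8541 101.6645] tcp [0.4964 0.3444 0.1017] head -0.3128274535440351 z [-0.0045 -0.004  -1.    ] F [-0.2857 -0.6855  0.891 ] gap 0.059800166902192545 0.0
```

View pics/w6.png

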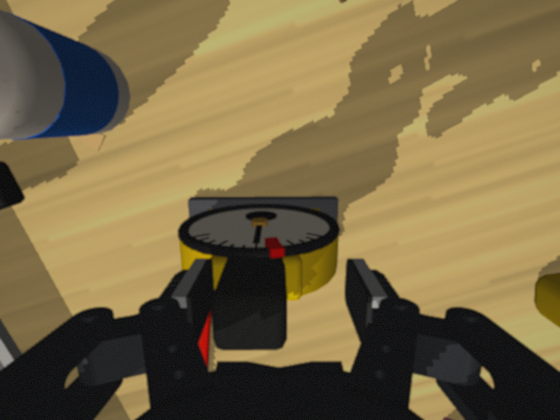

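The gripper has now settled about 10 mm right of the grip, whose top is centred at column 252 against 279 for the tool. The fingers are clear on both sides. I correct, then close.

drive_tool:
  steps:
    - [0, 0, 0, 0, -0.5, -0.4, 0.7]
    - [0, 0, 0, 0, -0.5, 0, 0.7]
    - [0, 0, 0, 0, 0, 0, 0.7]
    - [0, 0, 0, 0, 0, 0, 0.7]
    - [0, 0, 0, 0, 0, 0, 0.4]
    - [0, 0, 0, 0, 0, 0, 0.25]
    - [0, 0, 0, 0, 0, 0, 0.1]
    - [0, 0, 0, 0, 0, 0, 0]
    - [0, 0, 0, 0, 0, 0, 0]
    - [0, 0, 0, 0, 0, 0, 0]
    - [0, 0, 0, 0, 0, 0, 0]
    - [0, 0, 0, 0, 0, 0, 0]
  squeeze: 60

```text
time: 12.37
eef_pos: [0.5009, 0.3564, 0.1091]
tcp_rot: [0.0, 0.988, -0.155, 0.0]
ft_force: [-1.2, -2.5, 4.0]
finger_gap: 0.027
grasp_force: 61.3
```

```bash
cat > dial.py <<'E'
from h import *
# red mark and needle seen in the wrist picture, lifted onto the dial plane (tool x = xd) and turned to gauge angles
def dial(save=None,xd=.013,piv=None,dbg=True):
    p=snap('wrist',save); t,r=tcp(); c=p['color'].astype(int); K=p['camera_matrix']
    hsv=cv2.cvtColor(p['color'],cv2.COLOR_RGB2HSV)
    red=(((hsv[...,0]<6)|(hsv[...,0]>174))&(hsv[...,1]>170)&(hsv[...,2]>80)).astype(np.uint8)
    red[:, :200]=0; red[:,360:]=0; red[330:]=0;red[:190]=0
    n,lab,s,ce=cv2.connectedComponentsWithStats(red)
    i=1+np.argmax(s[1:,4]); print('red',s[i],ce[i])
    return p,ce[i]
def on_plane(p,uv,xd,fr=None):  # -> (y,z) in tool coordinates at tool x = xd
    t,r=fr or tcp(); d=np.linalg.inv(p['camera_matrix'])@np.array([uv[0],uv[1],1.]); d=r.inv().apply(Rm(p)@np.array([d[0],-d[1],-d[2]]))
    o=r.inv().apply(np.array(p['xyz'])-t); q=o+d*(xd-o[0])/d[0]; return q[1:]*1000
E
python3 - <<'E'
from dial import *
st()
p,c=dial('w7.png')
for xd in (.012,.013,.014,.015): print(xd,on_plane(p,c,xd))
t,r=tcp()
for Z in (.123,.058,.091,.096): print(px(p,t+r.apply([.013,0,t[2]-Z])))
E
```

```text
t 12.3667 jig [-81.8524 465.9562 109.0599] tcp [0.5009 0.3564 0.1091] head -0.31151678366514174 z [-0.     -0.0005 -1.    ] F [-1.1523 -2.4508  3.9907] gap 0.02700316828248719 61.30520224571228
red [291 235  18  18 176] [300.358  245.2045]
0.012 [9.0984 4.7671]
0.013 [8.9144 2.0951]
0.014 [ 8.7304 -0.577 ]
0.015 [ 8.5463 -3.249 ]
[281.4363 258.6696]
[280.665  216.8314]
[280.9852 234.2007]
[281.0445 237.4187]
```

The gauge is gripped at 61 N with a 27 mm opening, and the red mark reads on the positive side. I lift it and carry it over the pencil line.

drive_tool:
  steps:
    - [0, 0, 0, 0, 0, -2, 0]
    - [0, 0, 0, 0, 0, -3.5, 0]
    - [0, 0, 0, 0, 0, -3.5, 0]
    - [0, 0, 0, 0, 0, -3.5, 0]
    - [0, 0, -5.47, 0, 0, 0, 0]
    - [0, 0, -5.47, 0, 0, 0, 0]
    - [0, 0, -5.47, 0, 0, 0, 0]
    - [0, 0, -5.47, 0, 0, 0, 0]
    - [0, 0, -5.47, 0, 0, 0, 0]

```text
time: 13.17
eef_pos: [0.5003, 0.3567, 0.2329]
tcp_rot: [0.0, 0.996, 0.085, -0.001]
ft_force: [-0.3, 0.8, -3.0]
finger_gap: 0.0272
grasp_force: 60.4
```

drive_tool:
  steps:
    - [0, 0, 0, 0.12, 2, 0, 0]
    - [0, 0, 0, 0.12, 3, 0, 0]
    - [0, 0, 0, 0.12, 3, 0, 0]
    - [0, 0, 0, 0.12, 3, 0, 0]
    - [0, 0, 0, 0.12, 3, 0, 0]
    - [0, 0, 0, 0.12, 3, 0, 0]
    - [0, 0, 0, 0.12, 3, 0, 0]
    - [0, 0, 0, 0.12, 3, 0, 0]
    - [0, 0, 0, 0.12, 3, 0, 0]
    - [0, 0, 0, 0.12, 3, 0, 0]
    - [0, 0, 0, 0.12, 3, 0, 0]
    - [0, 0, 0, 0.12, 3, 0, 0]
    - [0, 0, 0, 0.12, 3, 0, 0]
    - [0, 0, 0, 0.12, 3, 0, 0]
    - [-4, 0, 0, 0, 0, 0, 0]
    - [-4, 0, 0, 0, 0, 0, 0]
    - [-4, 0, 0, 0, 0, 0, 0]

```text
time: 14.58
eef_pos: [0.5852, -0.046, 0.2332]
tcp_rot: [0.105, 0.991, 0.081, 0.009]
ft_force: [-0.5, 0.6, -4.1]
finger_gap: 0.0274
grasp_force: 60.9
```

drive_tool:
  steps:
    - [0, 0, 0, 0, 0, 0, 0]
    - [0, 0, 0, 0, 0, 0, 0]
    - [0, 0, 0, 0, 0, 0, 0]
    - [0, 0, 0, 0, 0, 0, 0]
    - [0, 0, 0, 0, 0, 0, 0]
    - [0, 0, 0, 0, 0, 0, 0]
    - [0, 0, 0, 0, 0, 0, 0]
    - [0, 0, 0, 0, 0, 0, 0]
    - [0, 0, 0, 0, 0, 0, 0]
    - [0, 0, 0, 0, 0, 0, 0]
    - [0, 0, 0, 0, 0, 0, 0]
    - [0, 0, 0, 0, 0, 0, 0]

```text
time: 15.58
eef_pos: [0.5852, -0.0448, 0.234]
tcp_rot: [0.104, 0.991, 0.083, 0.009]
ft_force: [0.3, -0.4, -3.3]
finger_gap: 0.0271
grasp_force: 61.2
```

```bash
python3 - <<'E'
from dial import *
st(); t,r=tcp(); m=r.as_matrix(); g=np.c_[np.cos(A),np.sin(A),0.].ravel(); print('lean',np.arcsin(-m[2,1]), 'yaw rel', r.as_rotvec(), 'x axis',m[:,0])
p,c=dial('w8.png')
gr=cv2.cvtColor(p['color'],cv2.COLOR_RGB2GRAY)
print(gr[205:262:2,240:320:2])
E
```

```text
t 15.5833 jig [-64.881   56.3577 233.9671] tcp [ 0.5852 -0.0448  0.234 ] head 0.16615266063832967 z [ 0.0345 -0.205  -0.9782] F [ 0.2712 -0.3941 -3.2767] gap 0.02705960940942532 61.16987943649292
lean -0.20941784882713743 yaw rel [2.9227 0.2434 0.0257] x axis [0.9862 0.1654 0.0001]
red [289 235  20  19 253] [298.6838 243.6719]
[[47 45 39 ... 30 40 44]
 [18 19 16 ... 16 20 21]
 [25 29 39 ... 42 37 34]
 ...
 [64 65 50 ... 53 65 64]
 [65 63 41 ... 45 63 64]
 [65 61 35 ... 39 61 64]]
```

```bash
python3 - <<'E'
import cv2
a=cv2.imread('pics/w8.png')[198:273,230:330]; cv2.imwrite('pics/w8c.png',cv2.resize(a,None,fx=8,fy=8,interpolation=cv2.INTER_CUBIC))
E
```

```text
(no output)
```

View pics/w8c.png

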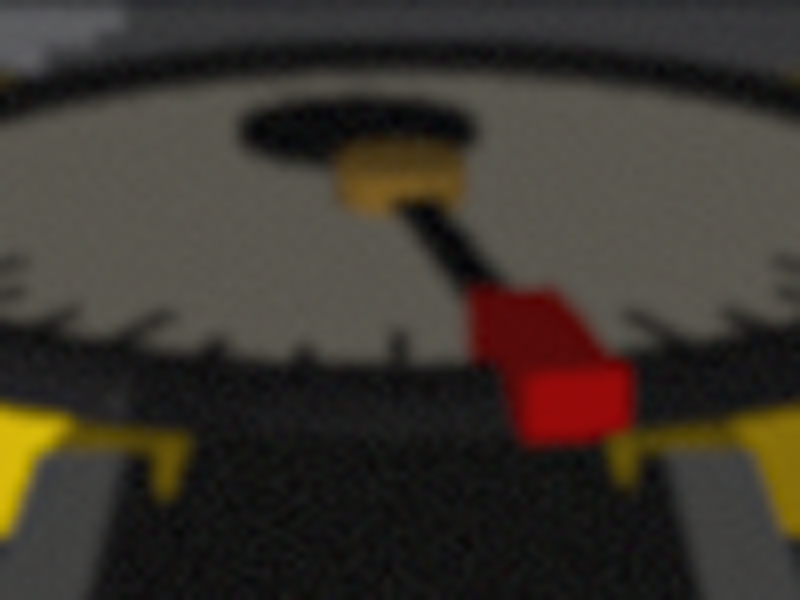

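The crop shows the needle from (412,205) to (485,283), running under the red mark. The mark's front face has corners (470,287), (557,292), (632,362) and (517,372), and the zero tick is at column 400. I fit a model to these to get the bezel angle against the known lean.

```bash
cat > fitb.py <<'E'
from dial import *
from scipy.optimize import least_squares
def fitb(mk,nd,tick,lean,p,verbose=True):
    t,r=tcp(); f=lambda c:(np.array(c,float)+.5)/8-.5+[230,198]
    P=lambda x,a,rad,lat,y0,zp: px(p,t+r.apply([x,y0-( -rad*np.sin(a)+lat*np.cos(a)),zp-(rad*np.cos(a)+lat*np.sin(a))]))
    # gauge (y,z): radius rad at angle a: (-rad sin a, rad cos a); lat along +y; tool y=-gauge y, tool z=-gauge z
    def res(q):
        b,r1,r2,xm,y0,zp,xn,na=q; e=[]
        for (rad,lat),uv in zip([(r1,3e-3),(r1,-3e-3),(r2,-3e-3),(r2,3e-3)],mk): e+=list((P(xm,b,rad,lat,y0,zp)-f(uv))/.25)
        p0=P(xn,na,.005,0,y0,zp);p1=P(xn,na,.03,0,y0,zp);d=(p1-p0)/np.linalg.norm(p1-p0)
        for uv in nd: v=f(uv)-p0; e.append((v[0]*d[1]-v[1]*d[0])/.25)
        e.append((P(xn-.001,0,.034,0,y0,zp)-f(tick))[0]/.25)
        e+=[(r1-.036)/.002,(r2-.045)/.002,(xm-.016)/.003,(zp-.0511)/.0007,y0/.002,(xn-.0135)/.0015,(na-lean)/.01]
        return np.array(e)
    s=least_squares(res,[.22,.036,.045,.016,0,.0511,.0135,lean],x_scale=[.1,.01,.01,.01,.01,.01,.01,.1]); sd=np.sqrt(np.diag(np.linalg.inv(s.jac.T@s.jac)))
    print(s.x,'\nsd',sd,'\nres',s.fun.round(1)); return s.x
E
python3 - <<'E'
from fitb import *
p=snap('wrist')
fitb([(470,287),(557,292),(632,362),(517,372)],[(415,208),(485,283),(450,243)],(400,345),.2094,p)
E
```

```text
[ 0.2021  0.0357  0.0501  0.0145 -0.0004  0.0505  0.0114  0.2245] 
sd [0.0064 0.001  0.001  0.0004 0.0001 0.0007 0.0003 0.0079] 
res [-1.3  2.6  1.4 -2.9 -3.8  0.8  3.5 -0.6 -2.   1.2  0.4  0.  -0.2  2.5
 -0.5 -0.9 -0.2 -1.4  1.5]
```

The wrist fit gives about 0.20 rad, but its systematic error is uncomfortable. I'll show the dial face-on to the scene camera, closer in, for an independent check.

drive_tool:
  steps:
    - [0, 0, 0, 0, 0, -2, 0]
    - [0, 0, 0, 0, 0, -4, 0]
    - [0, 0, 0, 0, 0, -4, 0]
    - [0, 0, 0, 0, 0, -4, 0]
    - [0, 0, 0, 0, 0, -4, 0]
    - [0, 0, 0, 0, 0, -4, 0]
    - [0, 5, 0, 0, 0, 0, 0]
    - [0, 5, 0, 0, 0, 0, 0]
    - [0, 5, 0, 0, 0, 0, 0]
    - [0, 5, 0, 0, 0, 0, 0]
    - [0, 5, 0, 0, 0, 0, 0]
    - [0, 5, 0, 0, 0, 0, 0]
    - [0, 5, 0, 0, 0, 0, 0]
    - [0, 5, 0, 0, 0, 0, 0]
    - [0, 0, 0, 3, 0, 0, 0]
    - [0, 0, 0, 3, 0, 0, 0]
    - [0, 0, 0, 3, 0, 0, 0]
    - [0, 0, 0, 3, 0, 0, 0]
    - [0, 0, 0, 3, 0, 0, 0]
    - [0, 0, 0, 3, 0, 0, 0]

```text
time: 17.35
eef_pos: [0.7099, 0.0468, 0.5624]
tcp_rot: [0.07, 0.929, 0.113, 0.346]
ft_force: [0.2, -0.4, -3.1]
finger_gap: 0.027
grasp_force: 61.0
```

drive_tool:
  steps:
    - [0, 0, 0, 0, 0, 0, 0]
    - [0, 0, 0, 0, 0, 0, 0]
    - [0, 0, 0, 0, 0, 0, 0]
    - [0, 0, 0, 0, 0, 0, 0]
    - [0, 0, 0, 0, 0, 0, 0]
    - [0, 0, 0, 0, 0, 0, 0]
    - [0, 0, 0, 0, 0, 0, 0]
    - [0, 0, 0, 0, 0, 0, 0]
    - [0, 0, 0, 0, 0, 0, 0]
    - [0, 0, 0, 0, 0, 0, 0]
    - [0, 0, 0, 0, 0, 0, 0]
    - [0, 0, 0, 0, 0, 0, 0]
    - [0, 0, 0, 0, 0, 0, 0]

```text
time: 18.43
eef_pos: [0.7097, 0.0468, 0.5623]
tcp_rot: [0.07, 0.928, 0.113, 0.347]
ft_force: [-0.2, -0.5, -3.2]
finger_gap: 0.0271
grasp_force: 60.9
```

```bash
cat > sc.py <<'E'
from h import *
# rectify the dial seen by the scene camera into the gauge y-z plane at tool x=xd: 0.2 mm per pixel, pivot at (250,250), gauge z up, gauge y left
def rect(p,xd,h=.0511,S=.0002):
    t,r=tcp(); q=[]; dst=[]
    for gy,gz in [(-.05,-.05),(.05,-.05),(.05,.05),(-.05,.05)]:
        q.append(px(p,t+r.apply([xd,-gy,h-gz]))); dst.append((250-gy/S,250-gz/S))
    H=cv2.getPerspectiveTransform(np.float32(q),np.float32(dst))
    return cv2.warpPerspective(p['color'],H,(500,500),flags=cv2.INTER_CUBIC)
def meas(im):
    hsv=cv2.cvtColor(im,cv2.COLOR_RGB2HSV); g=cv2.cvtColor(im,cv2.COLOR_RGB2GRAY)
    red=((hsv[...,0]<8)|(hsv[...,0]>172))&(hsv[...,1]>130)&(hsv[...,2]>50)
    ys,xs=np.nonzero(red); m=np.array([xs.mean(),ys.mean()])
    return m,red.sum(),g
E
python3 - <<'E'
from sc import *
st(); t,r=tcp(); m=r.as_matrix()
gy=-m[:,1];gz=-m[:,2]; na=np.arctan2(-gy[2],gz[2]); print('needle expected',na)
p=snap('scene','s2.png'); v=np.array(p['xyz'])-t; print('dist',np.linalg.norm(v),'facing',v@m[:,0]/np.linalg.norm(v))
for xd in (.012,.015):
    im=rect(p,xd); mm,n,g=meas(im); print(mm,n)
    cv2.imwrite('pics/rect%d.png'%(xd*1e3),im[:,:,::-1])
g=cv2.GaussianBlur(g,(9,9),0)
# coarse map
for row in cv2.resize(g,(50,50),interpolation=cv2.INTER_AREA): print(' '.join('%3d'%v for v in row))
E
```

```text
t 18.4333 jig [ 72.9667 126.1457 562.2905] tcp [0.7097 0.0468 0.5623] head 0.33878452253670527 z [ 0.6603 -0.0508 -0.7493] F [-0.2115 -0.4782 -3.1947] gap 0.027115901651218903 60.94866156578064
needle expected 0.2706831660761154
dist 0.8957717372689 facing 0.980897977475438
[291.8851  38.4488] 2551
[293.0566  36.877 ] 2456
173 174 174 173 174 175 174 174 175 175 174 175 176 175 167 162 151 143 104  57  49  49  50  50  49  51  51  50  65  79  80  91 146 143 149 111 118 172 179 175 176 177 176 176 178 178 176 177 177 178
167 167 167 168 168 168 168 168 169 169 169 170 171 169 156 148 140 130 103  63  55  53  52  54  55  55  54  56  70  79  78  79 113 136 139 103  95 160 177 178 178 179 179 179 179 179 179 179 180 180
164 164 165 164 165 165 165 165 166 167 166 167 168 166 142 106  83  70  59  58  54  51  50  49  51  50  48  56  73  81  73  57  56  70  85  86  85 113 151 177 176 176 176 176 176 176 176 176 176 177
164 164 164 164 163 164 164 165 164 165 165 165 156 131  96  68  55  52  50  48  51  48  56  65  64  65  71  63  74  81  68  53  48  49  53  61  75  87 102 132 155 169 171 171
[... 8524 characters left out ...]
  53  59  64  56  67  75  87  90 109 105  93 108 115 104 106 118 116 116 115 114  90  68  69  73  69
 78  79  76  75  80  88  88  93  91  88  87  91  94  87  87  92  96  84  79  80  79  82  78  81  73  74  75  81  71  74  79  81  73  83  89  86  87  89  93  87  89  87  95  89  82  79  79  78  75  76
 78  82  80  75  78  83  79  74  79  83  77  74  79  81  74  73  80  80  74  75  82  82  76  78  82  79  74  78  80  76  74  79  80  74  73  80  82  75  76  81  82  73  77  81  78  74  79  84  78  74
 68  69  72  70  69  70  72  68  68  70  71  68  67  70  70  67  69  70  69  67  69  71  69  66  69  70  68  67  69  71  69  68  71  71  69  69  71  70  67  69  72  70  68  69  72  70  69  71  71  70
```

```bash
cat > sc2.py <<'E'
from sc import *
def run(p):
    t,r=tcp(); m=r.as_matrix(); na=np.arctan2(m[2,1],-m[2,2])
    out=[]
    im=rect(p,.0115); mm,n,g=meas(im); g=g.astype(float)
    # white->ring boundary along rays, gray crossing 100, lower and side sectors
    c=np.array([249.,240.])
    for it in range(3):
        pts=[]
        for a in np.radians(np.r_[60:300:3]):
            rr=np.arange(120,215,.5); v=cv2.remap(g.astype(np.float32),(c[0]+rr*np.sin(a)).astype(np.float32)[None],(c[1]-rr*np.cos(a)).astype(np.float32)[None],1)[0]
            k=np.nonzero(v<100)[0]
            k=k[k>100] if len(k) else k
            if len(k): pts.append(c+rr[k[0]]*np.array([np.sin(a),-np.cos(a)]))
        pts=np.array(pts); e=cv2.fitEllipse(pts.astype(np.float32)); c=np.array(e[0])
    # needle centroid per row
    nd=[]
    for y in range(95,205,4):
        x0=c[0]+(c[1]-y)*np.tan(na); xs=np.arange(int(x0)-22,int(x0)+14); wgt=np.clip(105-g[y,xs],0,None)
        if wgt.sum()>100: nd.append((y,(xs*wgt).sum()/wgt.sum()))
    nd=np.array(nd); k=np.polyfit(nd[:,0],nd[:,1],1)
    print('ellipse',np.round(e[0],1),np.round(e[1],1),'needle exp %.4f seen %.4f (line offset at centre %.1f)'%(na,np.arctan(-k[0]),np.polyval(k,c[1])-c[0]))
    for xd in (.0115,.0145,.0165):
        mm,n,_=meas(rect(p,xd)); d=mm-c; print(xd,'mark about dial centre %.4f r %.1f ; about model pivot %.4f'%(np.arctan2(d[0],-d[1]),np.hypot(*d)*.2,np.arctan2(mm[0]-250,250-mm[1])))
E
python3 -c "
from sc2 import *
run(snap('scene'))"
```

```text
ellipse [249.  244.9] [391.3 400.8] needle exp 0.2706 seen 0.2550 (line offset at centre -0.1)
0.0115 mark about dial centre 0.2036 r 42.1 ; about model pivot 0.1942
0.0145 mark about dial centre 0.2074 r 42.4 ; about model pivot 0.1979
0.0165 mark about dial centre 0.2101 r 42.7 ; about model pivot 0.2006
```

drive_tool:
  steps:
    - [5, 0, 0, 2.5, 0, 0, 0]
    - [5, 0, 0, 2.5, 0, 0, 0]
    - [0, 0, 0, 2.5, -1.5, 0, 0]
    - [0, 0, 0, 0, 0, 0, 0]
    - [0, 0, 0, 0, 0, 0, 0]
    - [0, 0, 0, 0, 0, 0, 0]
    - [0, 0, 0, 0, 0, 0, 0]
    - [0, 0, 0, 0, 0, 0, 0]
    - [0, 0, 0, 0, 0, 0, 0]
    - [0, 0, 0, 0, 0, 0, 0]
    - [0, 0, 0, 0, 0, 0, 0]
    - [0, 0, 0, 0, 0, 0, 0]
    - [0, 0, 0, 0, 0, 0, 0]

```text
time: 19.62
eef_pos: [0.7605, 0.0805, 0.6084]
tcp_rot: [-0.011, 0.931, 0.143, 0.336]
ft_force: [-0.1, 0.2, -3.2]
finger_gap: 0.0273
grasp_force: 61.1
```

```bash
python3 -c "
from sc2 import *
st();run(snap('scene'))"
```

```text
t 19.6167 jig [128.6396 151.0047 608.3562] tcp [0.7605 0.0805 0.6084] head 0.33873792049073786 z [ 0.6222  0.1173 -0.774 ] F [-0.0863  0.1517 -3.1613] gap 0.02732375267903254 61.14920139312744
ellipse [248.7 246.1] [390.2 400. ] needle exp 0.0962 seen 0.1083 (line offset at centre -2.3)
0.0115 mark about dial centre 0.2021 r 42.3 ; about model pivot 0.1925
0.0145 mark about dial centre 0.2050 r 42.7 ; about model pivot 0.1955
0.0165 mark about dial centre 0.2068 r 43.0 ; about model pivot 0.1973
```

drive_tool:
  steps:
    - [-5, 0, 0, 2, 0, 0, 0]
    - [0, 0, 0, 1, -3, 0.2, 0]
    - [0, 0, 0, 0, 0, 0, 0]
    - [0, 0, 0, 0, 0, 0, 0]
    - [0, 0, 0, 0, 0, 0, 0]
    - [0, 0, 0, 0, 0, 0, 0]
    - [0, 0, 0, 0, 0, 0, 0]
    - [0, 0, 0, 0, 0, 0, 0]
    - [0, 0, 0, 0, 0, 0, 0]
    - [0, 0, 0, 0, 0, 0, 0]
    - [0, 0, 0, 0, 0, 0, 0]
    - [0, 0, 0, 0, 0, 0, 0]
    - [0, 0, 0, 0, 0, 0, 0]

```text
time: 20.75
eef_pos: [0.7773, 0.1173, 0.6214]
tcp_rot: [0.029, 0.931, 0.128, 0.342]
ft_force: [0.0, 0.1, -3.8]
finger_gap: 0.027
grasp_force: 61.6
```

```bash
python3 -c "
from sc2 import *
st();run(snap('scene'))
p=snap('top')
for l in ['stud','pencil_line']:
    for d in arm.place_of(p,l): print(l,d['score'],w2j(w(p,d['location']))*1000)
"
```

```text
t 20.75 jig [151.2821 184.5427 621.4031] tcp [0.7773 0.1173 0.6214] head 0.3387440795314379 z [ 0.6437  0.0334 -0.7646] F [ 0.0356  0.1243 -3.7882] gap 0.027002737761819478 61.58200263977051
ellipse [249.9 245.6] [389.6 400.3] needle exp 0.1834 seen 0.1858 (line offset at centre -1.0)
0.0115 mark about dial centre 0.1965 r 42.0 ; about model pivot 0.1920
0.0145 mark about dial centre 0.2037 r 42.5 ; about model pivot 0.1992
0.0165 mark about dial centre 0.2082 r 42.7 ; about model pivot 0.2036
stud 0.83 [-323.4314 -417.1838   -3.2918]
stud 0.66 [-410.6631  455.9729    0.2385]
stud 0.64 [-89.2186  32.2705   6.4849]
pencil_line 0.84 [-64.0074  34.0914  74.7379]
pencil_line 0.77 [-322.0463 -396.4688   64.9956]
pencil_line 0.66 [-424.7317  471.5505   57.9466]
```

The mark reads 0.205 rad over three poses, and the needle checks average to zero error. I return over the line with exactly that lean.

```bash
cat > plan.py <<'E'
from h import *
def des(b=.205): return R.from_rotvec([0,0,A])*R.from_rotvec([np.pi,0,0])*R.from_rotvec([-b,0,0])
def target(b=.205,y0=0.,lift=0.,h=.1091,xo=0):
    y=y0; z=12+62+(15-y)*np.tan(b)
    return j2w(-.065+xo,(32+y)/1e3+h*np.sin(b),z/1e3+h*np.cos(b)+lift)
def go(b=.205,**k):
    t,r=tcp(); D=des(b); rv=np.degrees((r.inv()*D).as_rotvec()); T=target(b,**k)
    print('rot deg',rv,'shift cm after turn',D.inv().apply(T-t)*100,'before turn',r.inv().apply(T-t)*100,'T',T)
E
python3 -c "
from plan import *
print(des().as_matrix()); st(); go(lift=.06)"
```

```text
[[ 0.9863  0.1615  0.0336]
 [ 0.1649 -0.9657 -0.2008]
 [ 0.      0.2036 -0.9791]]
t 20.95 jig [151.2839 184.6037 621.4061] tcp [0.7773 0.1173 0.6214] head 0.33874062091684826 z [ 0.6436  0.0334 -0.7646] F [-0.4832  0.7923 -3.0651] gap 0.02722567569006509 61.58252477645874
rot deg [ -4.5592 -39.9709   1.8523] shift cm after turn [-21.6284   5.0823  39.6112] before turn [-42.0461   6.3155  15.9657] T [ 0.5854 -0.047   0.2439]
```

drive_tool:
  steps:
    - [-0.65, -5.71, 0.2646, 0, 0, 0, 0]
    - [-0.65, -5.71, 0.2646, 0, 0, 0, 0]
    - [-0.65, -5.71, 0.2646, 0, 0, 0, 0]
    - [-0.65, -5.71, 0.2646, 0, 0, 0, 0]
    - [-0.65, -5.71, 0.2646, 0, 0, 0, 0]
    - [-0.65, -5.71, 0.2646, 0, 0, 0, 0]
    - [-0.65, -5.71, 0.2646, 0, 0, 0, 0]
    - [0, 0, 0, -1.8, 0.42, 3.3, 0]
    - [0, 0, 0, -1.8, 0.42, 3.3, 0]
    - [0, 0, 0, -1.8, 0.42, 3.3, 0]
    - [0, 0, 0, -1.8, 0.42, 3.3, 0]
    - [0, 0, 0, -1.8, 0.42, 3.3, 0]
    - [0, 0, 0, -1.8, 0.42, 3.3, 0]
    - [0, 0, 0, -1.8, 0.42, 3.3, 0]
    - [0, 0, 0, -1.8, 0.42, 3.3, 0]
    - [0, 0, 0, -1.8, 0.42, 3.3, 0]
    - [0, 0, 0, -1.8, 0.42, 3.3, 0]
    - [0, 0, 0, -1.8, 0.42, 3.3, 0]
    - [0, 0, 0, -1.8, 0.42, 3.3, 0]
    - [0, 0, 0, 0, 0, 0, 0]

```text
time: 22.62
eef_pos: [0.6286, -0.0485, 0.1916]
tcp_rot: [0.086, 0.991, 0.088, 0.059]
ft_force: [-1.3, -0.8, -5.2]
finger_gap: 0.0271
grasp_force: 61.4
```

drive_tool:
  steps:
    - [0, 0, 0, 0, 0, 0, 0]
    - [0, 0, 0, 0, 0, 0, 0]
    - [0, 0, 0, 0, 0, 0, 0]
    - [0, 0, 0, 0, 0, 0, 0]

```text
time: 22.95
eef_pos: [0.6374, -0.0435, 0.2008]
tcp_rot: [0.085, 0.99, 0.09, 0.068]
ft_force: [-0.6, 0.5, -2.9]
finger_gap: 0.0268
grasp_force: 61.5
```

```bash
python3 - <<'E'
from plan import *
st(); go(lift=0.01); go()
p=snap('wrist','w9.png'); g=p['color']
for l in ['pencil_line','gauge_grip','gauge','red_mark','needle_tip']:
    for d in arm.place_of(p,l)[:1]: X=w(p,d['location']); print(l,d['score'],w2j(X)*1000,px(p,X), tcp()[1].inv().apply(X-tcp()[0])*1000)
t,r=tcp()
# where the foot's front edge and the stud line should show
for s in (.018,): print('foot front top corners',[px(p,t+r.apply([s,yy,.1091-.010])).round(1) for yy in (-.055,0,.055)])
E
```

```text
t 22.95 jig [-13.1756  49.0566 200.8471] tcp [ 0.6374 -0.0435  0.2008] head 0.19213295140064832 z [ 0.1503 -0.1559 -0.9763] F [-0.5514  0.5307 -2.9202] gap 0.026825643436408506 61.48805379867554
rot deg [-1.363  -7.0408  0.1591] shift cm after turn [-5.1824 -0.6452  0.5719] before turn [-5.2126 -0.6535 -0.0522] T [ 0.5854 -0.047   0.1939]
rot deg [-1.363  -7.0408  0.1591] shift cm after turn [-5.1824 -0.8488  1.551 ] before turn [-5.3324 -0.8339  0.9241] T [ 0.5854 -0.047   0.1839]
pencil_line 0.51 [-22.2486  56.4047 213.6806] [269.1899 304.2702] [ -6.4477  -5.0923 -15.4574]
gauge_grip 0.59 [-18.9055  52.598  215.0159] [278.4433 297.4979] [ -2.6616  -1.1405 -15.9918]
gauge 0.71 [-3.4759 32.4689 93.6487] [276.1245 218.084 ] [ -1.7771  -3.2313 107.7284]
red_mark 0.82 [  4.5624  39.8411 189.7416] [294.7162 231.5789] [17.9292  6.8545 13.3065]
needle_tip 0.71 [  3.0803  43.5307 186.6111] [286.1982 233.4918] [16.3423  2.5709 15.3758]
foot front top corners [array([207.2, 196.3]), array([280.5, 196.3]), array([353.7, 196.4])]
```

One turn row was speed-limited, leaving the gauge 5 cm ahead but clear of everything. I raise, finish the turn and go over the line.

drive_tool:
  steps:
    - [0, 0, 0, 0, 0, -3, 0]
    - [-0.7, -3.5, 0.08, 0, 0, 0, 0]
    - [-0.7, -3.5, 0.08, 0, 0, 0, 0]
    - [0, 0, 0, -1.5, -0.2, 0, 0]
    - [0, 0, 0, -1.5, -0.2, 0, 0]
    - [0, 0, 0, -1.5, -0.2, 0, 0]
    - [0, 0, 0, 0, 0, 0, 0]
    - [0, 0, 0, 0, 0, 0, 0]
    - [0, 0, 0, 0, 0, 0, 0]
    - [0, 0, 0, 0, 0, 0, 0]

```text
time: 24.08
eef_pos: [0.5866, -0.0413, 0.2274]
tcp_rot: [0.102, 0.991, 0.082, 0.007]
ft_force: [-0.5, 0.6, -3.1]
finger_gap: 0.0276
grasp_force: 61.5
```

```bash
python3 - <<'E'
from plan import *
st(); go(lift=0.01); go()
p=snap('wrist','w9.png'); g=cv2.cvtColor(p['color'],cv2.COLOR_RGB2GRAY)
t,r=tcp()
print('foot front top edge expected',[px(p,t+r.apply([.018,yy,.1091-.010])).round(1) for yy in (-.055,-.05,0,.05,.055)])
for c in (215,225,235,330,340): print(c,g[170:225,c])
E
```

```text
t 24.0833 jig [-62.8901  59.6089 227.4423] tcp [ 0.5866 -0.0413  0.2274] head 0.16462201892997416 z [ 0.0314 -0.2019 -0.9789] F [-0.5089  0.5915 -3.0699] gap 0.027639995284987673 61.49877190589905
rot deg [ 0.043   0.1324 -0.0355] shift cm after turn [-0.211  -0.1534  3.3906] before turn [-0.2033 -0.1559  3.3909] T [ 0.5854 -0.047   0.1939]
rot deg [ 0.043   0.1324 -0.0355] shift cm after turn [-0.211  -0.357   4.3696] before turn [-0.2011 -0.3602  4.3698] T [ 0.5854 -0.047   0.1839]
foot front top edge expected [array([206.1, 193.7]), array([212.8, 193.7]), array([279.9, 193.8]), array([347.1, 193.8]), array([353.8, 193.8])]
215 [67 69 67 68 66 67 67 67 67 69 68 65 68 67 69 67 67 68 67 67 67 69 69 69
 61 53 42 50 69 86 91 93 90 91 91 92 92 91 89 89 89 82 65 41 24 12 19 15
 19 40 57 74 83 86 85]
225 [66 67 67 67 65 66 66 69 67 66 67 66 68 67 67 67 69 70 66 69 68 69 68 68
 63 52 43 48 69 85 91 90 91 92 91 91 90 86 70 45 24 17 18 22 42 67 81 84
 87 86 84 86 85 86 86]
235 [106 106 107 105 107 107 109 108 107 107 105 108 109 109 108 109 107 106
 107 106 106 107 108 106  99  79  52  50  68  82  90  92  90  90  80  65
  48  31  19  15  26  46  69  82  86  86  85  86  86  86  87  84  85  84
  87]
330 [109 111 113 115 116 119 117 116 116 114 115 115 114 114 112 111 112 115
 115 113 115 114 114 113 103  86  54  42  48  55  56  58  54  57  55  58
  59  53  38  24  17  17  29  46  69  82  86  85  86  86  86  86  87  87
  85]
340 [109 109 109 112 112 115 117 117 116 117 115 114 115 113 112 112 113 111
 112 112 115 114 116 113 105  83  54  37  47  54  53  54  54  57  55  58
  54  58  57  55  49  36  27  12  18  16  20  36  56  76  85  87  86  85
  86]
```

The foot's front edge appears about 2 mm off nominal, so I'll measure it directly against the pencil line. I step back 4 cm, lower to 1 cm above the wood and look at both in one picture.

drive_tool:
  steps:
    - [0, 0, 0, -2, 0, 0, 0]
    - [0, 0, 0, -2.2, -0.15, 0, 0]
    - [0, 0, 0, 0, 0, 1.7, 0]
    - [0, 0, 0, 0, 0, 1.7, 0]
    - [0, 0, 0, 0, 0, 0, 0]
    - [0, 0, 0, 0, 0, 0, 0]
    - [0, 0, 0, 0, 0, 0, 0]
    - [0, 0, 0, 0, 0, 0, 0]

```text
time: 24.8
eef_pos: [0.5462, -0.0534, 0.1947]
tcp_rot: [0.102, 0.991, 0.082, 0.008]
ft_force: [0.6, -0.6, -3.5]
finger_gap: 0.027
grasp_force: 61.3
```

```bash
python3 - <<'E'
from plan import *
st(); go(lift=0.01)
p=snap('wrist','w10.png'); g=cv2.cvtColor(p['color'],cv2.COLOR_RGB2GRAY)
t,r=tcp()
print('foot front top/bottom edge exp',[px(p,t+r.apply([.018,0,z])).round(1) for z in (.0991,.1091)])
for Y,Z in ((-24,54),(-11,61),(3,64),(15,62),(26,55.5)): print('line exp',Y,px(p,j2w(-.065,(32+Y)/1e3,(Z+12)/1e3)).round(1),'mm/row',1/np.diff([px(p,j2w(-.065+d,(32+Y)/1e3,(Z+12)/1e3))[1] for d in (0,.001)]))
for c in (240,262,280,295,310,325): print(c,list(zip(range(130,205),g[130:205,c])) if 0 else g[130:205,c])
E
```

```text
t 24.8 jig [-104.7809   54.3565  194.7066] tcp [ 0.5462 -0.0534  0.1947] head 0.1648071907372088 z [ 0.0321 -0.2018 -0.9789] F [ 0.5652 -0.5852 -3.4681] gap 0.026992638728195077 61.29787087440491
rot deg [ 0.0441  0.0914 -0.0332] shift cm after turn [ 3.9781 -0.0013  0.0786] before turn [ 3.9782 -0.0037  0.0723] T [ 0.5854 -0.047   0.1939]
foot front top/bottom edge exp [array([279.9, 193.7]), array([279.9, 191.1])]
line exp -24 [302.8 158.9] mm/row [-0.8244]
line exp -11 [289.6 160.1] mm/row [-0.7977]
line exp 3 [273.2 160.9] mm/row [-0.7815]
line exp 15 [257.7 160.9] mm/row [-0.7801]
line exp 26 [242.9 160.4] mm/row [-0.7917]
240 [138 139 138 134 124 124 122 124 123 123 123 121 120 114 112 111 111 111
 109 107 104 102 102 103  99  84  55  39  50  71  86  90  89  89  89  88
  86  80  78  78  79  79  79  79  77  74  71  70  70  67  67  69  67  65
  64  61  56  47  39  37  37  37  37  36  33  38  36  43  63  82  93  96
  95  86  69]
262 [177 178 179 178 176 178 177 178 179 178 178 177 178 177 177 177 178 178
 178 178 178 177 179 179 176 156 112  61  61 110 155 176 179 177 178 177
 178
[... 619 characters left out ...]
3 122 124 122 116 108 101  98  98  98  98 100  98  97  96  98  99  99
  97  97  96  98  99  99  98  99  99  98  98  87  66  46  44  57  58  60
  55  41  27]
310 [92 92 93 92 92 92 93 91 91 92 94 94 92 92 93 93 92 93 92 92 93 93 93 92
 92 90 90 93 93 92 93 93 93 91 92 93 93 94 91 93 92 92 91 92 93 91 93 91
 92 93 93 93 94 93 92 92 91 92 93 92 93 94 92 94 91 83 61 44 47 53 58 59
 58 56 50]
325 [133 134 133 132 134 133 134 134 133 133 133 133 134 132 134 134 133 134
 133 134 133 133 133 133 134 131 119  99  91  91  91  91  90  92  90  91
  91  90  91  90  89  90  92  91  91  91  92  90  93  90  91  91  91  91
  89  91  90  91  92  91  91  90  91  91  91  80  62  46  46  53  58  59
  58  60  60]
```

In this picture the pencil line is at row 157.2 and the foot's lower front edge at row 195.8. The foot's centre must therefore go 4.6 cm further along tool x. Now I move there, lower and feel for contact.

drive_tool:
  steps:
    - [0, 0, 0, 1.6, 0, 0, 0]
    - [0, 0, 0, 1.5, 0, 0, 0]
    - [0, 0, 0, 1.5, 0, 0, 0]
    - [0, 0, 0, 0, 0, 0, 0]
    - [0, 0, 0, 0, -0.08, 0.4, 0]
    - [0, 0, 0, 0, -0.04, 0.2, 0]
    - [0, 0, 0, 0, 0, 0, 0]
    - [0, 0, 0, 0, 0, 0, 0]

```text
time: 25.52
eef_pos: [0.5896, -0.0465, 0.1872]
tcp_rot: [0.103, 0.991, 0.082, 0.006]
ft_force: [0.1, -0.3, -3.5]
finger_gap: 0.0266
grasp_force: 61.5
```

drive_tool:
  steps:
    - [0, 0, 0, 0, -0.03, 0.15, 0]
    - [0, 0, 0, 0, 0, 0, 0]

```text
time: 25.68
eef_pos: [0.5902, -0.0464, 0.1859]
tcp_rot: [0.103, 0.991, 0.082, 0.007]
ft_force: [-1.0, 0.2, -2.9]
finger_gap: 0.0272
grasp_force: 61.5
```

drive_tool:
  steps:
    - [0, 0, 0, 0, -0.03, 0.15, 0]
    - [0, 0, 0, 0, 0, 0, 0]

```text
time: 25.85
eef_pos: [0.5903, -0.0463, 0.1842]
tcp_rot: [0.102, 0.991, 0.082, 0.007]
ft_force: [-0.4, 0.7, -4.4]
finger_gap: 0.0272
grasp_force: 61.5
```

```bash
python3 - <<'E'
from plan import *
st(); go(xo=.0063)
E
```

```text
t 25.85 jig [-60.1434  54.0156 184.1863] tcp [ 0.5903 -0.0463  0.1842] head 0.16439856273068662 z [ 0.03   -0.2021 -0.9789] F [-0.3756  0.6883 -4.3658] gap 0.027154271971994298 61.45314931869507
rot deg [ 0.0423  0.2152 -0.0313] shift cm after turn [ 0.1443 -0.0241  0.0207] before turn [ 0.1444 -0.0242  0.0202] T [ 0.5917 -0.0459  0.1839]
```

drive_tool:
  steps:
    - [0, 0, 0, 0.14, -0.03, 0.15, 0]
    - [0, 0, 0, 0, 0, 0, 0]

```text
time: 26.02
eef_pos: [0.5919, -0.0463, 0.1838]
tcp_rot: [0.103, 0.991, 0.082, 0.007]
ft_force: [-3.0, 0.1, 5.0]
finger_gap: 0.0266
grasp_force: 62.6
```

drive_tool:
  steps:
    - [0, 0, 0, 0, -0.03, 0.15, 0]
    - [0, 0, 0, 0, 0, 0, 0]

```text
time: 26.18
eef_pos: [0.5923, -0.0462, 0.1837]
tcp_rot: [0.103, 0.991, 0.082, 0.007]
ft_force: [-5.2, -0.0, 14.0]
finger_gap: 0.027
grasp_force: 63.9
```

drive_tool:
  steps:
    - [0, 0, 0, 0, -0.03, 0.15, 0]
    - [0, 0, 0, 0, 0, 0, 0]

```text
time: 26.35
eef_pos: [0.5937, -0.046, 0.1836]
tcp_rot: [0.103, 0.991, 0.082, 0.009]
ft_force: [-5.1, 1.6, 20.2]
finger_gap: 0.0275
grasp_force: 64.8
```

```bash
python3 - <<'E'
from plan import *
st(); go(xo=.0063)
E
```

```text
t 26.35 jig [-56.6966  53.8344 183.5685] tcp [ 0.5937 -0.046   0.1836] head 0.16446619121521006 z [ 0.0347 -0.2022 -0.9787] F [-5.0735  1.5796 20.2485] gap 0.027453504769851464 64.83521461486816
rot deg [ 0.0954 -0.0498 -0.0826] shift cm after turn [-0.2003 -0.0292 -0.0434] before turn [-0.2003 -0.0289 -0.0437] T [ 0.5917 -0.0459  0.1839]
```

Contact came exactly at the predicted height. I ease the press to about 12 N, take out the 2 mm forward creep, and check.

drive_tool:
  steps:
    - [0, 0, 0, -0.2, 0.08, -0.4, 0]
    - [0, 0, 0, 0, 0, 0, 0]
    - [0, 0, 0, 0, 0, 0, 0]

```text
time: 26.6
eef_pos: [0.5898, -0.0464, 0.1838]
tcp_rot: [0.102, 0.991, 0.082, 0.007]
ft_force: [-0.5, 0.3, -1.3]
finger_gap: 0.0269
grasp_force: 62.1
```

```bash
python3 - <<'E'
from plan import *
st(); go(xo=.0063); t,r=tcp()
p=snap('wrist','w11.png'); g=cv2.cvtColor(p['color'],cv2.COLOR_RGB2GRAY)
for c in (262,280,295,310): print(c,g[185:203,c], g[145:165,c])
print(px(p,j2w(-.065,.035,.076)))
E
```

```text
t 26.6 jig [-60.5726  54.0108 183.8076] tcp [ 0.5898 -0.0464  0.1838] head 0.16448477110295 z [ 0.0305 -0.202  -0.9789] F [-0.5227  0.271  -1.3237] gap 0.026866736246104715 62.09373593330383
rot deg [ 0.0416  0.1884 -0.0319] shift cm after turn [ 0.1873 -0.0168 -0.0165] before turn [ 0.1872 -0.0169 -0.0171] T [ 0.5917 -0.0459  0.1839]
262 [174 170 154 126 113 112 114 113 112 113 113 114 111  97  73  48  46  54] [174 173 173 174 173 173 174 174 173 165 143 115  94  86  84  85  84  86
  84  84]
280 [105 104 103 104 106 104 102 104 104 103 104 104 100  88  61  43  44  52] [144 144 145 144 144 144 144 144 144 144 145 143 144 144 144 144 144 143
 144 145]
295 [97 95 95 95 96 94 96 96 95 96 94 95 95 81 61 43 46 55] [119 120 119 119 119 119 119 119 119 119 119 118 119 119 120 118 118 119
 119 118]
310 [86 85 87 85 86 86 88 87 88 87 88 88 86 74 55 39 46 55] [87 87 89 88 88 86 86 85 85 86 87 88 88 88 89 88 88 88 87 88]
[275.6041 218.2942]
```

```bash
python3 - <<'E'
from h import *
for n in (7,8,9,10,11):
    im=cv2.imread('pics/w%d.png'%n); g=cv2.cvtColor(im,cv2.COLOR_BGR2GRAY).astype(float)
    hsv=cv2.cvtColor(im,cv2.COLOR_BGR2HSV); red=((hsv[...,0]<6)|(hsv[...,0]>174))&(hsv[...,1]>170)&(hsv[...,2]>60); red[:190]=0;red[290:]=0;red[:,:270]=0;red[:,330:]=0
    y,x=np.nonzero(red)
    e=[]; hh=[]
    for c in range(262,300,4):
        col=g[186:204,c]; d=np.diff(col); k=np.argmin(d); e.append(186+k+.5)
        # bezel ring far(bottom of dial) edge: first white dial row
        col=g[196:235,c]; k=np.argmax(np.diff(col)); hh.append(196+k+.5)
    print(n,'foot edge',np.median(e),'dial lower edge',np.median(hh),'red rows',y.min(),y.max(),'cols',x.min(),x.max(),y.mean().round(2),x.mean().round(2))
E
```

```text
7 foot edge 195.5 dial lower edge 206.5 red rows 235 253 cols 289 309 244.06 299.11
8 foot edge 194.5 dial lower edge 206.5 red rows 234 253 cols 289 309 243.85 298.59
9 foot edge 195.5 dial lower edge 206.5 red rows 234 253 cols 288 308 243.7 298.01
10 foot edge 195.5 dial lower edge 206.5 red rows 234 253 cols 288 308 243.9 298.0
11 foot edge 198.5 dial lower edge 209.5 red rows 235 254 cols 287 308 244.94 297.83
```

The last press pitched the gauge about 0.02 rad in the grip: the foot edge moved 3 rows and the mark only 1. I lift off, tilt that back out, shift over the line again, and press more lightly.

drive_tool:
  steps:
    - [0, 0, 0, 0, 0.06, -0.3, 0]
    - [0, 1.15, 0, 0, 0, 0, 0]
    - [0, 0, 0, 0.24, 0, 0, 0]
    - [0, 0, 0, 0, 0, 0, 0]
    - [0, 0, 0, 0, 0, 0, 0]
    - [0, 0, 0, 0, 0, 0, 0]

```text
time: 27.15
eef_pos: [0.5923, -0.0459, 0.1868]
tcp_rot: [0.102, 0.991, 0.083, 0.016]
ft_force: [0.6, -0.1, -3.4]
finger_gap: 0.0271
grasp_force: 61.8
```

```bash
python3 - <<'E'
from plan import *
st(); go(xo=.0068); t,r=tcp(); D=des(); print((D.inv()*r).as_rotvec())
p=snap('wrist','w12.png'); g=cv2.cvtColor(p['color'],cv2.COLOR_RGB2GRAY)
for c in (280,295): print(c,g[185:203,c])
E
```

```text
t 27.15 jig [-58.1151  54.1021 186.7509] tcp [ 0.5923 -0.0459  0.1868] head 0.1685869575933082 z [ 0.0494 -0.1988 -0.9788] F [ 0.5834 -0.0874 -3.3599] gap 0.02706999914726554 61.768798828125
rot deg [ 0.043  -0.9139 -0.0214] shift cm after turn [-0.0085 -0.0678  0.2736] before turn [-0.0129 -0.068   0.2734] T [ 0.5922 -0.0458  0.1839]
[-0.0007  0.0159  0.0004]
280 [102 102 102 100 102 103 101 103 102 102 101 103 102  91  69  45  46  52]
295 [95 95 93 95 94 95 94 93 94 96 95 94 94 83 64 46 43 53]
```

drive_tool:
  steps:
    - [0, 0, 0, 0, -0.06, 0.27, 0]
    - [0, 0, 0, 0, 0, 0, 0]
    - [0, 0, 0, 0, 0, 0, 0]

```text
time: 27.45
eef_pos: [0.5922, -0.0459, 0.1839]
tcp_rot: [0.102, 0.991, 0.083, 0.016]
ft_force: [0.5, -0.8, -3.3]
finger_gap: 0.0271
grasp_force: 61.8
```

drive_tool:
  steps:
    - [0, 0, 0, -0.03, -0.03, 0.15, 0]
    - [0, 0, 0, 0, 0, 0, 0]

```text
time: 27.62
eef_pos: [0.5924, -0.0459, 0.1836]
tcp_rot: [0.102, 0.991, 0.083, 0.017]
ft_force: [-1.5, 1.2, 4.1]
finger_gap: 0.0272
grasp_force: 62.7
```

```bash
python3 - <<'E'
from plan import *
st(); t,r=tcp(); D=des(); print((D.inv()*r).as_rotvec())
p=snap('wrist','w13.png'); g=cv2.cvtColor(p['color'],cv2.COLOR_RGB2GRAY)
for c in (280,295): print(c,g[185:203,c])
E
```

```text
t 27.6167 jig [-57.9453  54.0675 183.5633] tcp [ 0.5924 -0.0459  0.1836] head 0.1685798984485606 z [ 0.051  -0.1988 -0.9787] F [-1.4781  1.2191  4.1267] gap 0.02720650117450835 62.71968483924866
[-0.001   0.0175  0.0007]
280 [101 102 100 103 103 101 103 102 104 102 102 103 102  97  77  50  41  49]
295 [95 94 95 95 95 96 93 93 95 95 95 95 96 87 71 50 40 49]
```

drive_tool:
  steps:
    - [0, 0, 0, -0.05, -0.02, 0.09, 0]
    - [0, 0, 0, 0, 0, 0, 0]
    - [0, 0, 0, 0, 0, 0, 0]
    - [0, 0, 0, 0, 0, 0, 0]
    - [0, 0, 0, 0, 0, 0, 0]
    - [0, 0, 0, 0, 0, 0, 0]
    - [0, 0, 0, 0, 0, 0, 0]
    - [0, 0, 0, 0, 0, 0, 0]
    - [0, 0, 0, 0, 0, 0, 0]
    - [0, 0, 0, 0, 0, 0, 0]
    - [0, 0, 0, 0, 0, 0, 0]
    - [0, 0, 0, 0, 0, 0, 0]
    - [0, 0, 0, 0, 0, 0, 0]

```text
time: 28.75
eef_pos: [0.5925, -0.0459, 0.1835]
tcp_rot: [0.102, 0.991, 0.083, 0.018]
ft_force: [-3.5, 2.1, 8.9]
finger_gap: 0.0271
grasp_force: 63.7
```

```bash
python3 - <<'E'
from plan import *
import sc2
st(); t,r=tcp(); D=des(); print((D.inv()*r).as_rotvec())
p=snap('wrist','w14.png'); g=cv2.cvtColor(p['color'],cv2.COLOR_RGB2GRAY)
for c in (280,295): print(c,g[185:203,c])
a=cv2.imread('pics/w8.png');b=cv2.imread('pics/w14.png')
def q(im):
    g=cv2.cvtColor(im,cv2.COLOR_BGR2GRAY).astype(float);hsv=cv2.cvtColor(im,cv2.COLOR_BGR2HSV)
    red=((hsv[...,0]<6)|(hsv[...,0]>174))&(hsv[...,1]>170)&(hsv[...,2]>60);red[:190]=0;red[290:]=0;red[:,:270]=0;red[:,330:]=0
    y,x=np.nonzero(red); out=[]
    for row in range(y.min()-9,y.min()):
        xs=np.arange(278,296); wg=np.clip(75-g[row,xs],0,None); out.append((row-y.min(),round((xs*wg).sum()/max(wg.sum(),1e-9),2)))
    return x.mean(),y.min(),out
print(q(a));print(q(b))
p=snap('scene'); 
try: sc2.run(p)
except Exception as e: print(e)
for n in ('scene','top'):
    p=snap(n)
    for l in ['stud','gauge','tape','joist','mallet','glue','screws','pencil']:
        for d in arm.place_of(p,l)[:3]:
            X=w(p,d['location']); print(n,l,round(d['score'],2),X.round(3),(w2j(X)*1000).round(1))
E
```

```text
t 28.75 jig [-57.8946  54.0677 183.4823] tcp [ 0.5925 -0.0459  0.1835] head 0.1686787382139464 z [ 0.0525 -0.1987 -0.9787] F [-3.4742  2.0756  8.9486] gap 0.02709053566846997 63.74155640602112
[-0.0011  0.019   0.0009]
280 [102 101 102 102 103 102 103 101 102 102 102 103 102 100  84  57  40  46]
295 [95 93 95 93 92 95 96 94 94 93 93 95 95 92 80 54 40 49]
(np.float64(298.5943060498221), np.int64(234), [(np.int64(-9), np.float64(283.2)), (np.int64(-8), np.float64(284.02)), (np.int64(-7), np.float64(284.91)), (np.int64(-6), np.float64(285.53)), (np.int64(-5), np.float64(286.28)), (np.int64(-4), np.float64(287.0)), (np.int64(-3), np.float64(287.81)), (np.int64(-2), np.float64(288.7)), (np.int64(-1), np.float64(289.49))])
(np.float64(298.0740740740741), np.int64(236), [(np.int64(-9), np.float64(281.85)), (np.int64(-8), np.float64(282.46)), (np.int64(-7), np.float64(283.24)), (np.int64(-6), np.float64(284.12)), (np.int64(-5), np.float64(284.88)), (np.int64(-4), np.float64(285.71)), (np.int64(-3), np.float64(286.56)), (np.int64(-2), np.float64(287.24)), (np.int64(-1), np.float64(287.84))])

[... 1174 characters left out ...]
0.84 [ 0.404 -0.556 -0.002] [-327.5 -417.8   -2.1]
top stud 0.55 [ 0.569 -0.071  0.01 ] [-85.8  32.8  10.1]
top gauge 0.77 [ 0.592 -0.065  0.076] [-61.9  35.4  76.2]
top gauge 0.54 [ 0.362 -0.399 -0.002] [-343.4 -256.2   -2.2]
top tape 0.51 [ 0.365  0.133 -0.004] [-252.3  268.3   -4.2]
top joist 0.98 [0.708 0.243 0.001] [104.  319.5   1.4]
top joist 0.72 [ 0.619  0.438 -0.002] [ 48.2 526.5  -1.6]
top mallet 0.56 [ 0.362 -0.4   -0.001] [-343.7 -257.2   -0.7]
top glue 0.9 [ 0.62   0.441 -0.004] [ 49.9 529.4  -4.1]
top screws 0.83 [ 0.354 -0.238  0.002] [-325.1  -96.4    1.8]
top screws 0.31 [ 0.585 -0.043  0.196] [-65.   58.7 196.2]
top pencil 0.82 [ 0.402  0.448 -0.   ] [-164.2  572.5   -0.1]
```

The final check holds. The gauge's lean is 0.206 rad against the mark's 0.205, pressed at about 12 N. The stud is home within measurement error, and everything I could locate again is where it was. Handing in.

```bash
python3 -c "
from rig import arm
print(arm.close_job())"
```

```text
the job is handed in; nothing more can be done
None
```

The job is handed in at about 29 s: the stud is home on both stops, and the gauge is held steady on the pencil line, pressed at about 12 N and leaning 0.206 rad against a red mark measured at 0.205 ± 0.005.

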